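# Reject the bracket with the worn pivot

### The job

One of the two swing-arm brackets standing in the grey cradles has a worn pivot. Rock a bracket's upright arm as far as it goes to the left and then to the right to feel its play; when you have found and so rocked the one that flops, lift it out and stand it upright on the floor of the square steel reject tray. Leave the sound bracket in its cradle.

Things in the scene. Friction and masses are not known exactly. Their poses are not given: they have to be found in the camera images.
- swing_a: Upright aluminium arm of one of two like brackets; swings about its x. Plate 12 mm thick (x), 26 wide (y), reaching 78 mm above the pivot. Push its edges sideways with fingertips about 40 mm above the pivot; grip it from above, fingers closing along y. Origin on the pivot axis, 34 mm above the bench; x along the axis, away from the robot within 25 deg; y left; z up the arm. Starts near upright, stays where left.
- swing_b: Arm of the other bracket, same shape and axes. One pivot is loose, one sound: play each way about 20 or 2 deg, then a stop; friction 0.5 N, and over 6 N sideways may tip the foot. Lift a bracket (0.75-0.95 kg) by its arm. Steel foot 56 (x) by 130 (y) by 14 mm; two cheeks beside the arm rise 10 mm above the pivot. Foot lies with 3 mm clearance in a fixed grey cradle 86 by 160 mm, rim 14 mm high.
- reject_tray: Fixed, empty square steel tray, 200 by 200 mm outside, 35 mm high, walls and floor 4 mm, to the robot's right. Origin: centre of its underside, on the bench; x and y along its sides, z up. A bracket standing in it has its pivot axis 34 mm above the bench.
Mind the look-alikes: they are no part of the job. What is shaped like the part that bears swing_a but pink or red is not meant.

How it is judged:
By the outcome, as a careful person would: the job done as asked, in the order asked, and still so for the second after the job is handed in, with the robot touching nothing.
It also fails if it takes over 51 s, if anything falls off the work surface, if the arm or the gripper's body presses on something with over 40 N, if the wrist force passes 120 N, or if a joint passes its speed limit or range.

### The arm

A 6-joint arm with a two-finger parallel gripper is mounted at the origin on the work surface. World frame = base frame: x ahead of the robot, y to its left, z up, the work surface at z = 0. Lengths are in m, angles in rad, forces in N, time in s.
With the tool pointing down it reaches from about 0.35 to 0.85 m from the base axis. Payload 8.1 kg.
Tool frame: the origin (TCP) lies at the very end of the fingers, on their centre line; the grasp point (between the pads) lies robot.hold_point_z behind it (robot.hold_point_z is the distance from the TCP to the grasp point, in m); z points along the fingers, y is the direction in which the jaws open and shut (so a half turn about z gives the same grasp; the last joint's range is limited). The gripper opens to 93 mm and grips with 3 to 60 N. Pads are 15 mm wide; open, the fingers measure 128 mm over their backs; the gripper's body (75 mm by 188 mm) begins 65 mm behind the grasp point.
Start: joints at [1.036, 0.13, 1.488, -0, 1.523, -0.085], TCP at [0.261, 0.54, 0.219] pointing down, gripper open.
Joint ranges: [-2.96, 2.96], [-0.89, 2.26], [0.02, 2.5], [-1.34, 4.48], [0, 2.73], [-2.66, 2.66]. Speed limits (rad/s): [2.39, 2.39, 2.79, 3.14, 3.14, 3.14].

### API

Orientations are given as a rotation vector (axis times angle).
In Python, from plant import robot, cams gives the robot as it stands. The module is installed in compiled form; this text tells all that it offers.
- The arm moves only by the tool step_arm, never from a script. Its argument "deltas" is a list of rows, each an object with "offset": the shift along the tool's x, y, z in cm, a list of three; "roll": the turn about the tool's z in rad. In form: [{"offset": [x, y, z], "roll": roll}, ...]. A call has 1 to 12 rows; each row shifts and turns the commanded pose from where the row before left it, along the tool's axes as they then stand; what a row does not reach is not made up. A row lasts 1/8 s, in which the tool goes at most 62.5 mm and 10.7 degrees, less where a joint would pass 70% of its speed; a pose out of reach is approached as far as the arm can. A call with a gripper value outside its range is refused whole. "fingers" is the finger opening in cm, from 0 to 9.3, set as the call begins (left out, the last holds). The fingers move at their own pace and stop on an object; "grip_force" is the grip in N (left out, the last holds). Time passes only in rows, so rows that do not move let the fingers close. It gives the time, the measured TCP pose, the force and the opening at its end, in the units of the state.
- robot.read_state(): the state, without advancing time (a new reading comes with each control period).
- cams.read_camera(name): name is "scene" or "top" or "wrist"; returns a dict with "pixels" (384x512x3 uint8, red, green, blue), "fx", "fy", "cx", "cy" (pixels), "k1" (the pictures are not rectified: a ray, as slopes to the right and down, at radius r is drawn at 1 + k1 r^2 times it, then the intrinsics apply), "extrinsics" (4x4, takes a point from world to camera coordinates). Camera axes: x right, y down, z forward; pixel columns grow to the right and rows downward; lengths in m; the calibration is good to about 2 mm. A picture is of the moment at which its call begins. There is no depth.
- robot.close_job(): hands the job in, once; it reports no verdict.
Trained networks look in a picture, given as the dict that the camera call returned (one of the last four; its "shot" number tells which), for a name from the list of things; names that differ only in an ending like _2 or _b are one class to them, and where a whole thing is asked for, a point or a joint stands for the part that bears it (a point fixed in the world has none). Each returns a list of dicts, best first, with "score" (0 to 1); they miss things now and then, are a little off and sometimes report something else, mostly with a low value. They report only what shows in the picture. A call takes as long as a camera call. They do not tell look-alikes from the thing itself.
- cams.boxes_of(picture, thing): "xy" ([column, row] in pixels, amid what is visible of it).
- cams.silhouettes(picture, thing): "mask" (384x512 bool, what is visible of it) and "xy" ([column, row] in pixels, amid what is visible of it).
- cams.pinpoint(picture, thing): "xy" ([column, row] in pixels: a listed point, or the origin of a listed thing).
The state is a dict: "t": time; "q": joint angles; "dq": joint speeds; "joint_torque": joint torques, N m; "tool_pos": TCP position; "orientation": TCP orientation; "force": force on the tool from outside, world axes, zero at the start; "wrist_torque": the same for the moment, N m; "opening": finger opening in m.
Only numpy, scipy, OpenCV 4.12 (cv2) and the standard library are available. Lean on these libraries where they do the work, as an engineer would, in place of code of your own. Each camera call takes 0.05 s, during which the arm holds its last target. There are 200 camera calls.

## Working session

There is one attempt and no reset: what is moved stays moved. The work goes in short steps, Python scripts to look and compute and a tool call to move; the robot and the scene stay as the last step left them, time stands still between calls to the robot, and variables do not carry over. Pictures are saved under pics/ and viewed, about 8 in all and at most 12, crops included, and the job is handed in when it is done.

Besides the shell and the picture viewer there is one more tool, called after "Emit:" by a JSON object that holds its "method" and its "body", one argument or row to a line. step_arm: Moves the arm, as the interface text tells. Its arguments: {"type":"object","properties":{"deltas":{"type":"array"},"fingers":{"type":"number"},"grip_force":{"type":"number"}},"required":["deltas"]}

```bash
mkdir -p pics
cat > h.py <<'E'
import numpy as np, cv2
from plant import robot, cams
from scipy.spatial.transform import Rotation as R
def save(p,n): cv2.imwrite('pics/'+n,cv2.cvtColor(p["pixels"],cv2.COLOR_RGB2BGR))
def K(p): return np.array([[p["fx"],0,p["cx"]],[0,p["fy"],p["cy"]],[0,0,1.]])
def D(p): return np.array([p["k1"],0,0,0,0.])
def proj(p,X):
    E=np.array(p["extrinsics"]);X=np.atleast_2d(X)@E[:3,:3].T+E[:3,3]
    return cv2.projectPoints(X,np.zeros(3),np.zeros(3),K(p),D(p))[0][:,0]
def ray(p,xy,z):
    E=np.array(p["extrinsics"]);u=cv2.undistortPoints(np.array([[xy]],float),K(p),D(p))[0,0]
    c=-E[:3,:3].T@E[:3,3];d=E[:3,:3].T@np.array([u[0],u[1],1]);return c+d*(z-c[2])/d[2]
E
python3 - <<'E'
from h import *
s=robot.read_state();print(s,robot.hold_point_z)
ps=[]
for n in("scene","top"):
    p=cams.read_camera(n);save(p,n+'0.png')
    E=np.array(p["extrinsics"]);print(n,-E[:3,:3].T@E[:3,3])
    for t,z in(("swing_a",.034),("reject_tray",0)):
        for f in("pinpoint","boxes_of"):
            for d in getattr(cams,f)(p,t): print(n,t,f,np.round(d["xy"],1),round(d["score"],2),ray(p,d["xy"],z).round(3))
E
```

```text
{'t': 0.0, 'q': array([ 1.03557597e+00,  1.31166267e-01,  1.48927415e+00,  1.40283732e-05,
        1.52301916e+00, -8.54136012e-02]), 'dq': array([-0.00135515,  0.00072187,  0.00178811,  0.00106125,  0.00064428,
       -0.00015307]), 'joint_torque': array([ 3.29549432e-03, -5.59851122e+01, -4.91743612e+01,  7.69353448e-02,
        3.56179581e-02, -1.84624719e-04]), 'tool_pos': array([0.26056177, 0.53982865, 0.21758723]), 'orientation': array([-7.00484068e-01, -3.06190354e+00,  2.78525455e-03]), 'force': array([ 0.50165847, -0.17591357,  0.62152911]), 'wrist_torque': array([ 0.03308736,  0.01497956, -0.00778326]), 'opening': 0.09300995291282464} 0.0188
scene [1.00151187 0.72944341 0.72814666]
scene swing_a pinpoint [362.2 302.5] 0.77 [0.436 0.483 0.034]
scene swing_a pinpoint [411.2 262. ] 0.75 [0.242 0.493 0.034]
scene swing_a pinpoint [357.8 217.4] 0.72 [0.195 0.301 0.034]
scene swing_a pinpoint [258.6 262. ] 0.62 [0.517 0.239 0.034]
scene swing_a pinpoint [179. 208.] 0.5 [ 0.537 -0.069  0.034]
scene swing_a boxes_of [358.8 210.8] 0.63 [0.167 0.285 0.034]
scene swing_a boxes_of [367
[... 257 characters left out ...]
 170.8] 0.69 [ 0.481 -0.358  0.   ]
scene reject_tray boxes_of [142.1 165.1] 0.91 [ 0.47  -0.398  0.   ]
top [0.06476886 0.06145149 1.52387769]
top swing_a pinpoint [281.  138.2] 0.69 [ 0.534 -0.073  0.034]
top swing_a pinpoint [183.5 146.7] 0.52 [0.519 0.244 0.034]
top swing_a pinpoint [169.9 248. ] 0.52 [0.194 0.292 0.034]
top swing_a pinpoint [110.3 176.9] 0.44 [0.429 0.483 0.034]
top swing_a boxes_of [166.8 243.8] 0.62 [0.207 0.301 0.034]
top swing_a boxes_of [108.6 177.2] 0.53 [0.429 0.489 0.034]
top swing_a boxes_of [180.6 143.4] 0.45 [0.531 0.253 0.034]
top reject_tray pinpoint [368.2 153.8] 0.71 [ 0.48  -0.364  0.   ]
top reject_tray boxes_of [369.1 152.1] 0.68 [ 0.486 -0.368  0.   ]
```

View pics/scene0.png

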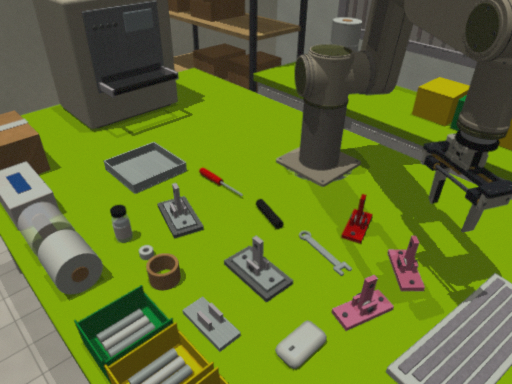

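View pics/top0.png

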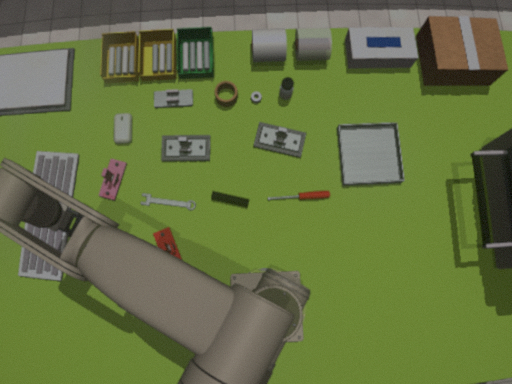

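Both pictures show two bracket/cradle pairs, at top pixels (185,147) and (281,138). The tray is at (369,154). The pink and red ones, and the one with an empty base at (173,98), are look-alikes. Next I'll get the yaws from the outlines.

Run:
```python
from h import *
p=cams.read_camera("top")
hsv=cv2.cvtColor(p["pixels"],cv2.COLOR_RGB2HSV)
m=((hsv[...,1]<110)).astype(np.uint8)
n,l,st,ce=cv2.connectedComponentsWithStats(m)
for name,px,z in(("A",(186,148),.014),("B",(281,140),.014),("tray",(370,154),.035)):
    w=l[px[1]-5:px[1]+6,px[0]-18:px[0]+19];k=np.bincount(w[w>0]).argmax();c=max(cv2.findContours((l==k).astype(np.uint8),0,1)[0],key=cv2.contourArea)
    P=np.array([ray(p,q,z)[:2] for q in c[:,0].astype(float)],np.float32)
    print(name,st[k],cv2.minAreaRect(P))
```

```text
A [ 161  135   50   27 1279] ((0.5208793878555298, 0.24024957418441772), (0.1626335084438324, 0.08886440098285675), 87.25201416015625)
B [ 254  122   53   36 1269] ((0.5376380681991577, -0.07020638138055801), (0.16040430963039398, 0.09059461951255798), 73.89923095703125)
tray [ 337  122   68   65 3855] ((0.4736926853656769, -0.3621269464492798), (0.2111397534608841, 0.2100643664598465), 0.476327121257782)
```

Emit:
{"method": "step_arm", "body": {
  "deltas": [
    {"offset": [-3.64,-1.55,0],"roll": 0},
    {"offset": [-3.64,-1.55,0],"roll": 0},
    {"offset": [-3.64,-1.55,0],"roll": 0},
    {"offset": [-3.64,-1.55,0],"roll": 0},
    {"offset": [-3.64,-1.55,0],"roll": 0},
    {"offset": [-3.64,-1.55,0],"roll": 0},
    {"offset": [-3.64,-1.55,0],"roll": 0},
    {"offset": [-3.64,-1.55,0],"roll": 0},
    {"offset": [-3.64,-1.55,0],"roll": 0},
    {"offset": [-3.64,-1.55,0],"roll": -0.134},
    {"offset": [0,0,0],"roll": -0.134},
    {"offset": [0,0,0],"roll": -0.134}
  ],
  "grip_force": 3
}}

```text
t: 2.05
tool_pos: [0.5217, 0.2418, 0.2186]
orientation: [-0.07, -3.141, -0.0]
force: [-0.9, 0.1, -0.4]
opening: 0.0931
```

```bash
cat >> h.py <<'E'
def look(n,view=True):
    s=robot.read_state();print(s["t"],s["tool_pos"].round(4),s["force"].round(2),s["opening"])
    M=R.from_rotvec(s["orientation"]).as_matrix();print("yhead",np.degrees(np.arctan2(M[1,1],M[0,1])),"zax",M[:,2].round(4))
    p=cams.read_camera("wrist");save(p,n)
    for d in cams.pinpoint(p,"swing_a"): print(np.round(d["xy"],1),round(d["score"],2),ray(p,d["xy"],.034).round(4))
    for d in cams.silhouettes(p,"swing_a")[:2]:
        c=max(cv2.findContours(d["mask"].astype(np.uint8),0,1)[0],key=cv2.contourArea);print(np.round(d["xy"]),d["score"],d["mask"].sum(),cv2.minAreaRect(c),ray(p,d["xy"],.1).round(4))
    return s,p,M
def to(s,M,X): print("delta tool cm",(M.T@(np.array(X)-s["tool_pos"])*100).round(2))
E
python3 - <<'E'
from h import *
s,p,M=look("w1.png"); to(s,M,[.5195,.2415,.2176])
E
```

```text
2.05 [0.5217 0.2418 0.2186] [-0.92  0.1  -0.45] 0.09313984579067522
yhead 87.43587040617774 zax [-1.e-04  0.e+00 -1.e+00]
[253.1 168.1] 0.69 [0.524  0.2415 0.034 ]
[463.3  73.6] 0.59 [0.4263 0.4771 0.034 ]
[  0.  190.8] 0.46 [ 0.5376 -0.0748  0.034 ]
[488.  75.] 0.85 1474 ((484.0, 73.5), (31.0, 54.0), 90.0) [0.4292 0.4576 0.1   ]
[250. 177.] 0.79 922 ((247.5, 174.0), (34.0, 29.0), 90.0) [0.5155 0.2387 0.1   ]
delta tool cm [ 0.22 -0.04  0.1 ]
```

View pics/w1.png

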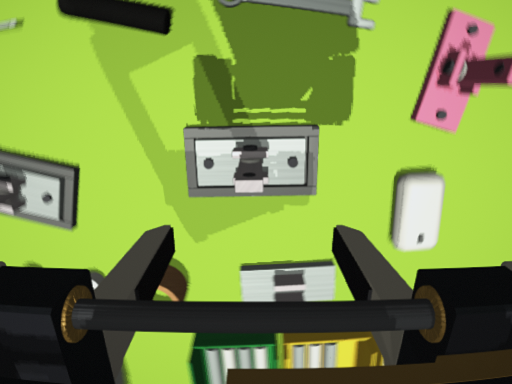

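Wrist view: cradle centred near (251,162), with the arm tip at (249,186), directly below the tool and upright. I'll straddle it 26 mm off-centre to the left. Then I'll close the fingers at 3 N so the right finger pushes the arm left.

Emit:
{"method": "step_arm", "body": {
  "deltas": [
    {"offset": [0,1.3,0],"roll": 0},
    {"offset": [0,1.3,3],"roll": 0},
    {"offset": [0,0,4.4],"roll": 0},
    {"offset": [0,0,4],"roll": 0},
    {"offset": [0,0,3],"roll": 0},
    {"offset": [0,0,0],"roll": 0},
    {"offset": [0,0,0],"roll": 0}
  ]
}}

```text
t: 3.08
tool_pos: [0.5232, 0.2693, 0.0761]
orientation: [0.076, 3.139, 0.001]
force: [-0.2, 0.1, 0.5]
opening: 0.0928
```

Emit:
{"method": "step_arm", "body": {
  "deltas": [
    {"offset": [0,0,0],"roll": 0},
    {"offset": [0,0,0],"roll": 0},
    {"offset": [0,0,0],"roll": 0}
  ],
  "fingers": 7.5
}}

```text
t: 3.45
tool_pos: [0.523, 0.2686, 0.0755]
orientation: [0.075, 3.139, 0.001]
force: [0.4, -1.0, 1.5]
opening: 0.0751
```

Emit:
{"method": "step_arm", "body": {
  "deltas": [
    {"offset": [0,0,0],"roll": 0},
    {"offset": [0,0,0],"roll": 0},
    {"offset": [0,0,0],"roll": 0}
  ],
  "fingers": 6.5
}}

```text
t: 3.82
tool_pos: [0.5225, 0.2685, 0.0746]
orientation: [-0.075, -3.141, -0.0]
force: [0.4, -0.6, 1.7]
opening: 0.065
```

Emit:
{"method": "step_arm", "body": {
  "deltas": [
    {"offset": [0,0,0],"roll": 0},
    {"offset": [0,0,0],"roll": 0},
    {"offset": [0,0,0],"roll": 0}
  ],
  "fingers": 5.5
}}

```text
t: 4.2
tool_pos: [0.5224, 0.2676, 0.0745]
orientation: [-0.075, -3.14, 0.002]
force: [0.3, -5.4, 1.2]
opening: 0.0552
```

Emit:
{"method": "step_arm", "body": {
  "deltas": [
    {"offset": [0,0,0],"roll": 0},
    {"offset": [0,0,0],"roll": 0},
    {"offset": [0,0,0],"roll": 0},
    {"offset": [0,0,0],"roll": 0}
  ],
  "fingers": 4.5
}}

```text
t: 4.7
tool_pos: [0.5224, 0.2674, 0.0745]
orientation: [-0.076, -3.14, 0.003]
force: [-0.4, -6.3, 1.4]
opening: 0.0546
```

Run:
```python
from h import *
s,p,M=look("w2.png")
```

```text
4.7 [0.5224 0.2674 0.0745] [-0.39 -6.25  1.36] 0.054641955199013506
yhead 87.24469308130942 zax [-5.0e-04 -1.7e-03 -1.0e+00]
[212.4 217. ] 0.76 [0.5226 0.2382 0.034 ]
[231. 249.] 0.8 3996 ((233.14724731445312, 239.52395629882812), (96.08503723144531, 56.277198791503906), 65.55604553222656) [0.5125 0.2565 0.1   ]
```

View pics/w2.png

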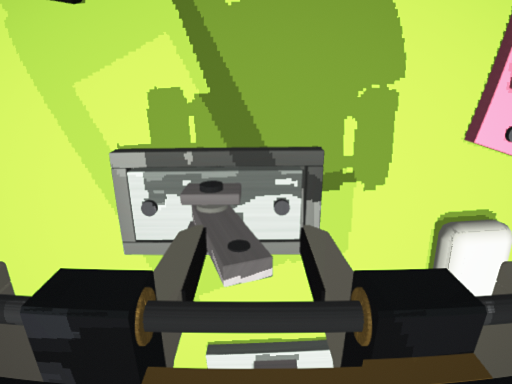

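The arm leans fully left: it went about 18° before stalling at 6 N, so this is the loose bracket. The foot still lies flat. Now I'll rock it right.

Emit:
{"method": "step_arm", "body": {
  "deltas": [
    {"offset": [0,0,0],"roll": 0},
    {"offset": [0,0,0],"roll": 0},
    {"offset": [0,0,0],"roll": 0},
    {"offset": [0,-1,0],"roll": 0},
    {"offset": [0,-1,0],"roll": 0},
    {"offset": [0,-1,0],"roll": 0},
    {"offset": [0,-0.8,0],"roll": 0},
    {"offset": [0,-0.8,0],"roll": 0},
    {"offset": [0,-0.8,0],"roll": 0},
    {"offset": [0,0,0],"roll": 0},
    {"offset": [0,0,0],"roll": 0}
  ],
  "fingers": 9.3
}}

```text
t: 6.22
tool_pos: [0.5199, 0.2146, 0.0746]
orientation: [-0.075, -3.141, -0.0]
force: [0.3, 0.1, 0.7]
opening: 0.0933
```

Emit:
{"method": "step_arm", "body": {
  "deltas": [
    {"offset": [0,0,0],"roll": 0},
    {"offset": [0,0,0],"roll": 0},
    {"offset": [0,0,0],"roll": 0}
  ],
  "fingers": 7
}}

```text
t: 6.6
tool_pos: [0.5199, 0.2148, 0.0747]
orientation: [0.075, 3.141, 0.0]
force: [0.4, 1.0, 0.1]
opening: 0.0713
```

Emit:
{"method": "step_arm", "body": {
  "deltas": [
    {"offset": [0,0,0],"roll": 0},
    {"offset": [0,0,0],"roll": 0},
    {"offset": [0,0,0],"roll": 0}
  ],
  "fingers": 5.8
}}

```text
t: 6.98
tool_pos: [0.5199, 0.2145, 0.0747]
orientation: [0.075, 3.141, 0.0]
force: [-0.6, 0.5, -0.0]
opening: 0.0582
```

Emit:
{"method": "step_arm", "body": {
  "deltas": [
    {"offset": [0,0,0],"roll": 0},
    {"offset": [0,0,0],"roll": 0},
    {"offset": [0,0,0],"roll": 0}
  ],
  "fingers": 5.2
}}

```text
t: 7.35
tool_pos: [0.5199, 0.2145, 0.0746]
orientation: [-0.075, -3.141, 0.0]
force: [-0.0, -0.1, 1.4]
opening: 0.0519
```

Emit:
{"method": "step_arm", "body": {
  "deltas": [
    {"offset": [0,0,0],"roll": 0},
    {"offset": [0,0,0],"roll": 0},
    {"offset": [0,0,0],"roll": 0}
  ],
  "fingers": 4.7
}}

```text
t: 7.72
tool_pos: [0.5199, 0.2145, 0.0746]
orientation: [0.075, 3.141, -0.0]
force: [0.4, 0.8, 0.6]
opening: 0.0471
```

Emit:
{"method": "step_arm", "body": {
  "deltas": [
    {"offset": [0,0,0],"roll": 0},
    {"offset": [0,0,0],"roll": 0},
    {"offset": [0,0,0],"roll": 0}
  ],
  "fingers": 4.3
}}

```text
t: 8.1
tool_pos: [0.52, 0.2155, 0.0747]
orientation: [0.075, 3.14, 0.003]
force: [0.7, 5.6, -0.8]
opening: 0.0434
```

Run:
```python
from h import *
s,p,M=look("w3.png")
```

```text
8.1 [0.52   0.2155 0.0747] [ 0.75  5.61 -0.82] 0.043398831649270865
yhead 87.27748612352228 zax [ 4.0e-04  1.6e-03 -1.0e+00]
[286.1 219.5] 0.73 [0.5247 0.2385 0.034 ]
[266. 251.] 0.76 4120 ((262.8000183105469, 239.89999389648438), (55.901695251464844, 101.96469116210938), 26.56505012512207) [0.5124 0.2222 0.1   ]
```

View pics/w3.png

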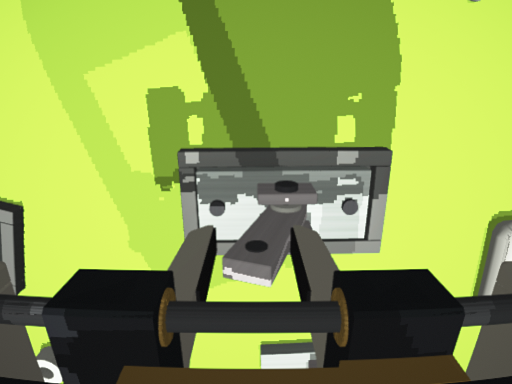

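It stalled at the right stop at 5.6 N, leaning about 20°, which confirms the loose one. Both stops put the pivot at y≈0.2386. Now I'll centre, lower and grip.

Emit:
{"method": "step_arm", "body": {
  "deltas": [
    {"offset": [0,0,0],"roll": 0},
    {"offset": [0,0,0],"roll": 0},
    {"offset": [0,0,0],"roll": 0},
    {"offset": [0,0.8,0],"roll": 0},
    {"offset": [0,0.8,0],"roll": 0},
    {"offset": [-0.1,0.8,0],"roll": 0},
    {"offset": [0,0,0.9],"roll": 0},
    {"offset": [0,0,0.9],"roll": 0},
    {"offset": [0,0,0],"roll": 0}
  ],
  "fingers": 9.3
}}

```text
t: 9.38
tool_pos: [0.5209, 0.2379, 0.055]
orientation: [-0.075, -3.138, 0.002]
force: [0.5, -0.2, 0.7]
opening: 0.093
```

Emit:
{"method": "step_arm", "body": {
  "deltas": [
    {"offset": [0,0,0],"roll": 0},
    {"offset": [0,0,0],"roll": 0},
    {"offset": [0,0,0],"roll": 0},
    {"offset": [0,0,0],"roll": 0},
    {"offset": [0,0,0],"roll": 0}
  ],
  "fingers": 3.2
}}

```text
t: 10.0
tool_pos: [0.5222, 0.2385, 0.0568]
orientation: [0.075, 3.14, 0.0]
force: [0.9, -1.1, 0.8]
opening: 0.0477
```

Emit:
{"method": "step_arm", "body": {
  "deltas": [
    {"offset": [0,0,0],"roll": 0},
    {"offset": [0,0,0],"roll": 0},
    {"offset": [0,0,0],"roll": 0}
  ],
  "fingers": 2.0,
  "grip_force": 10
}}

```text
t: 10.38
tool_pos: [0.522, 0.2385, 0.0566]
orientation: [-0.075, -3.141, 0.0]
force: [-0.9, -0.2, -0.8]
opening: 0.026
```

Emit:
{"method": "step_arm", "body": {
  "deltas": [
    {"offset": [0,0,0],"roll": 0},
    {"offset": [0,0,0],"roll": 0},
    {"offset": [0,0,-0.5],"roll": 0},
    {"offset": [0,0,-1],"roll": 0},
    {"offset": [0,0,-1],"roll": 0},
    {"offset": [0,0,-1.5],"roll": 0},
    {"offset": [0,0,-1],"roll": 0},
    {"offset": [0,0,0],"roll": 0},
    {"offset": [0,0,0],"roll": 0}
  ],
  "grip_force": 45
}}

```text
t: 11.5
tool_pos: [0.5218, 0.2384, 0.1063]
orientation: [-0.075, -3.14, 0.0]
force: [0.4, -0.4, -8.7]
opening: 0.0258
```

Run:
```python
from h import *
s,p,M=look("w4.png");to(s,M,[.477,-.362,.2166])
```

```text
11.5 [0.5218 0.2384 0.1063] [ 0.41 -0.37 -8.68] 0.025782136537025168
yhead 87.26161757974083 zax [-5.e-04 -1.e-04 -1.e+00]
[255.8 227.4] 0.59 [0.5463 0.2391 0.034 ]
[256. 264.] 0.76 4555 ((253.0, 257.0), (88.0, 60.0), 90.0) [0.5406 0.2388 0.1   ]
delta tool cm [  1.61 -60.18 -11.02]
```

View pics/w4.png

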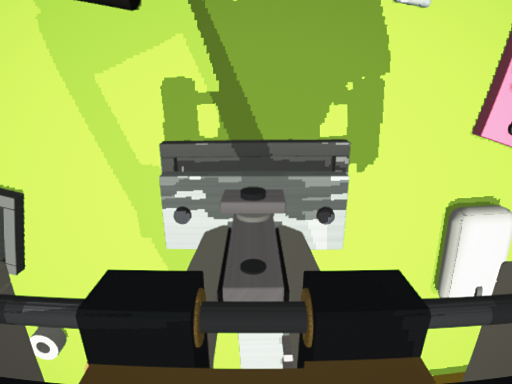

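The bracket is held upright and level, with the foot at (256,210) clear of the cradle at (255,157). Vertical load is 8.7 N. Raising it higher and carrying it to the tray.

Emit:
{"method": "step_arm", "body": {
  "deltas": [
    {"offset": [0,0,-2],"roll": 0},
    {"offset": [0,0,-3],"roll": 0},
    {"offset": [0,0,-3],"roll": 0},
    {"offset": [0,0,-3],"roll": 0},
    {"offset": [0,-1,0],"roll": 0},
    {"offset": [0.1,-2,0],"roll": 0},
    {"offset": [0.1,-3,0],"roll": 0},
    {"offset": [0.1,-3.5,0],"roll": 0},
    {"offset": [0.1,-3.5,0],"roll": 0},
    {"offset": [0.1,-3.5,0],"roll": 0},
    {"offset": [0.1,-3.5,0],"roll": 0},
    {"offset": [0.1,-3.5,0],"roll": 0}
  ]
}}

```text
t: 13.15
tool_pos: [0.5019, 0.0018, 0.2144]
orientation: [-0.076, -3.137, 0.0]
force: [-0.1, -0.1, -9.6]
opening: 0.0257
```

Emit:
{"method": "step_arm", "body": {
  "deltas": [
    {"offset": [0.1,-3.5,0],"roll": 0},
    {"offset": [0.1,-3.5,0],"roll": 0},
    {"offset": [0.1,-3.5,0],"roll": 0},
    {"offset": [0.1,-3.5,0],"roll": 0},
    {"offset": [0.1,-3.5,0],"roll": 0},
    {"offset": [0.1,-3.5,0],"roll": 0},
    {"offset": [0.1,-3.5,0],"roll": 0},
    {"offset": [0.1,-3.5,0],"roll": 0},
    {"offset": [0.1,-3.5,0],"roll": 0},
    {"offset": [0,-3,0],"roll": 0},
    {"offset": [0,-1.5,0],"roll": 0},
    {"offset": [0,-0.7,0],"roll": 0}
  ]
}}

```text
t: 14.65
tool_pos: [0.476, -0.3624, 0.2152]
orientation: [-0.077, -3.139, -0.003]
force: [-1.0, -0.1, -8.4]
opening: 0.0256
```

Run:
```python
from h import *
s,p,M=look("w5.png");to(s,M,[.477,-.362,.065])
print([(d["xy"],d["score"],ray(p,d["xy"],0)) for d in cams.pinpoint(p,"reject_tray")])
```

```text
14.65 [ 0.476  -0.3624  0.2152] [-0.99 -0.07 -8.45] 0.025619025728609048
yhead 87.18974861251584 zax [-0.0018  0.0017 -1.    ]
[487.8 204.4] 0.96 [ 0.5367 -0.0735  0.034 ]
[253.4 226.8] 0.77 [ 0.5497 -0.3656  0.034 ]
[491. 207.] 0.64 560 ((494.9921875, 208.10887145996094), (43.943729400634766, 16.253158569335938), 27.299571990966797) [ 0.512  -0.1235  0.1   ]
[254. 266.] 0.62 4604 ((253.0, 257.5), (89.0, 60.0), 90.0) [ 0.5627 -0.3663  0.1   ]
delta tool cm [-0.12  0.02 15.02]
[([252.8, 161.6], 0.67, array([ 0.47746437, -0.36274499,  0.        ]))]
```

View pics/w5.png

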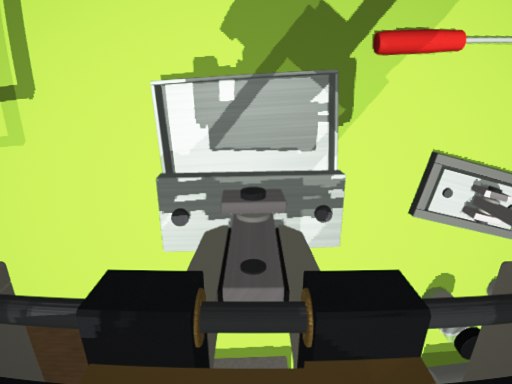

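The tray is centred under the bracket at (252,162). Lowering.

Emit:
{"method": "step_arm", "body": {
  "deltas": [
    {"offset": [-0.1,0,1],"roll": 0},
    {"offset": [0,0,2],"roll": 0},
    {"offset": [0,0,3],"roll": 0},
    {"offset": [0,0,3],"roll": 0},
    {"offset": [0,0,2.5],"roll": 0},
    {"offset": [0,0,2],"roll": 0},
    {"offset": [0,0,1],"roll": 0},
    {"offset": [0,0,0.5],"roll": 0},
    {"offset": [0,0,0],"roll": 0},
    {"offset": [0,0,0],"roll": 0}
  ]
}}

```text
t: 16.1
tool_pos: [0.479, -0.3627, 0.0678]
orientation: [0.075, 3.139, -0.002]
force: [0.1, 0.4, -8.7]
opening: 0.026
```

Emit:
{"method": "step_arm", "body": {
  "deltas": [
    {"offset": [0,0,0.2],"roll": 0},
    {"offset": [0,0,0.2],"roll": 0},
    {"offset": [0,0,0.2],"roll": 0},
    {"offset": [0,0,0.1],"roll": 0},
    {"offset": [0,0,0],"roll": 0}
  ]
}}

```text
t: 16.73
tool_pos: [0.4782, -0.3621, 0.0595]
orientation: [-0.075, -3.14, -0.0]
force: [-0.4, 0.1, -7.7]
opening: 0.0255
```

Emit:
{"method": "step_arm", "body": {
  "deltas": [
    {"offset": [0,0,0.1],"roll": 0},
    {"offset": [0,0,0.1],"roll": 0},
    {"offset": [0,0,0.1],"roll": 0},
    {"offset": [0,0,0],"roll": 0}
  ]
}}

```text
t: 17.23
tool_pos: [0.4784, -0.3622, 0.0567]
orientation: [0.075, 3.141, -0.0]
force: [-0.1, -0.5, -7.5]
opening: 0.0252
```

Emit:
{"method": "step_arm", "body": {
  "deltas": [
    {"offset": [0,0,0.1],"roll": 0},
    {"offset": [0,0,0],"roll": 0},
    {"offset": [0,0,0],"roll": 0}
  ]
}}

```text
t: 17.6
tool_pos: [0.4785, -0.3622, 0.0566]
orientation: [0.075, 3.14, -0.0]
force: [-3.5, 3.3, 3.5]
opening: 0.0259
```

The floor now carries it. Release, retreat and look.

Emit:
{"method": "step_arm", "body": {
  "deltas": [
    {"offset": [0,0,0],"roll": 0},
    {"offset": [0,0,0],"roll": 0},
    {"offset": [0,0,0],"roll": 0},
    {"offset": [0,0,-1],"roll": 0},
    {"offset": [0,0,-3],"roll": 0},
    {"offset": [0,0,-4],"roll": 0},
    {"offset": [0,0,-4],"roll": 0},
    {"offset": [0,0,-4],"roll": 0},
    {"offset": [0,0,0],"roll": 0},
    {"offset": [0,0,0],"roll": 0}
  ],
  "fingers": 6,
  "grip_force": 10
}}

```text
t: 18.85
tool_pos: [0.4783, -0.3621, 0.2156]
orientation: [0.075, 3.141, -0.0]
force: [0.0, 0.6, -0.1]
opening: 0.0602
```

Run:
```python
from h import *
s,p,M=look("w6.png")
q=cams.read_camera("scene")
a=cv2.resize(p["pixels"],(400,300));b=cv2.resize(q["pixels"][110:290,80:320],(400,300))
save({"pixels":np.hstack([a,b])},"end.png")
```

```text
18.85 [ 0.4783 -0.3621  0.2156] [ 0.    0.58 -0.1 ] 0.06021104767173417
yhead 87.2615189883619 zax [ 2.e-04 -2.e-04 -1.e+00]
[253. 179.] 0.84 970 ((251.5, 174.0), (36.0, 29.0), 90.0) [ 0.4733 -0.3624  0.1   ]
[495. 208.] 0.67 642 ((494.44622802734375, 205.9307861328125), (44.59680938720703, 17.37588882446289), 25.559967041015625) [ 0.515  -0.1188  0.1   ]
```

View pics/end.png

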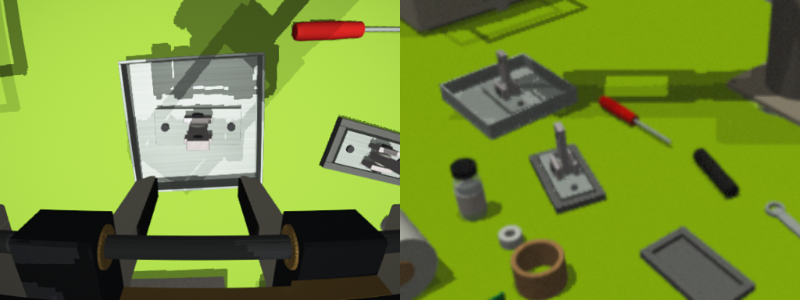

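The bracket stands upright and centred in the tray, its cradle is empty, and the other bracket is still in its own. Handing in.

```bash
python3 -c "
from plant import robot
print(robot.close_job())"
```

```text
the job is handed in; nothing more can be done
None
```

The worn bracket was the left one, pivot near (0.52, 0.24). It now stands upright on the floor of the reject tray, near (0.478, -0.362), and the job is handed in at about 19 s of the 51 s allowed.

- **Finding it:** I rocked its arm left and then right with one finger. It swung about 20° to a firm stop each way. I did not rock the other bracket, since only one is loose; it is still in its cradle.
- **Forces:** At the left stop the push read 6.3 N, just over the 6 N tipping caution, and 5.6 N at the right stop. The pictures showed the foot lying flat both times.
- **Final check:** The last wrist and scene pictures show the bracket upright in the middle of the tray and its old cradle empty. The gripper was clear, about 10 cm above the bracket, with force near zero. No check failed or disagreed.

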